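# Set the dust-collection selector to the open port and lock it

## Robot

A 7-joint arm with a two-finger parallel gripper is mounted at the origin on the work surface. World frame = base frame: x ahead of the robot, y to its left, z up, the work surface at z = 0. Lengths are in mm, angles in rad, forces in N, time in s.
With the tool pointing down it reaches from about 400 to 850 mm from the base axis. Payload 10.4 kg.
Tool frame: the origin (TCP) lies between the finger pads; the fingertips stand 22 mm ahead of it and the grasp point (between the pads) lies 3 mm ahead of it; z points along the fingers, x is the direction in which the jaws open and shut, and the axes are right-handed (so a half turn about z gives the same grasp; the last joint's range is limited). The gripper opens to 87 mm and grips with 3 to 60 N. Pads are 19 mm wide; open, the fingers measure 117 mm over their backs; the gripper's body (75 mm by 190 mm) begins 51 mm behind the grasp point.
Start: joints at [1.153, 0.332, -0.065, 1.46, 0.022, 1.35, -0.088], TCP at [240.412, -576.933, 244.576] pointing down, gripper open.
Joint ranges: [-2.6, 2.6], [-0.5, 2.12], [-1.47, 1.34], [0.16, 2.42], [-1.27, 4.41], [0.06, 2.06], [-2.6, 2.6]. Speed limits (rad/s): [2.22, 2.22, 2.79, 2.79, 3.14, 3.14, 3.14].

## Interface

Orientations are given as a 3x3 rotation matrix whose columns are the frame's x, y, z axes.
In Python, from cell import env gives the robot as it stands. The module is installed in compiled form; this text tells all that it offers.
- The arm moves only by the tool send_rows, never from a script. Its argument "targets" is text: rows parted by semicolons, each of 7 numbers parted by spaces: the opening, from 0 (shut) to 1 (fully open), then the shift along the tool's x, y, z in mm, then the turn, a rotation vector about the tool's x, y, z in degrees. A call has 1 to 5 rows; each row shifts and turns the commanded pose from where the row before left it, along the tool's axes as they then stand; what a row does not reach is not made up. A row lasts 1/10 s, in which the tool goes at most 50 mm and 8.59 degrees, less where a joint would pass 70% of its speed; a pose out of reach is approached as far as the arm can. A call is refused whole if a number of a shift passes 50 or a number of a turn 8.59, either way. A call with a gripper value outside its range is refused whole. The fingers move at their own pace and stop on an object; the grip force is fixed at half the most. Time passes only in rows, so rows that do not move let the fingers close. It gives the time, the measured TCP pose, the force and the opening at its end, in the units of the state.
- env.observe(): the state, without advancing time (a new reading comes with each control period).
- env.capture(name): name is "side" or "top" or "wrist"; returns the picture (420x560x3 uint8, red, green, blue); there is no depth.
- env.camera_info(name): a dict with "fx", "fy", "cx", "cy" (pixels), "R" (3x3) and "t" (3): a world point X has camera coordinates R X + t. Camera axes: x right, y down, z forward; pixel columns grow to the right and rows downward; lengths in mm; the calibration is good to about 2 mm. The wrist camera is an equidistant fisheye: a pixel r from the principal point sees the ray r / f radians off the axis. A picture is of the moment at which its call begins: read the wrist's pose just before it. camera_info takes no time and is no camera call; for the wrist camera it gives the pose at the moment of the call.
- env.sign_off(): hands the job in, once; it reports no verdict.
Trained networks look in the newest picture that a camera, given by its name, has taken for a name from the list of things; names that differ only in an ending like _2 or _b are one class to them, and where a whole thing is asked for, a point or a joint stands for the part that bears it (a point fixed in the world has none). Each returns a list of dicts, best first, with "confidence" (0 to 1); they miss things now and then, are a little off and sometimes report something else, mostly with a low value. They report only what shows in the picture. A call takes as long as a camera call.
- env.recognise(camera, target): "box" ([centre column, centre row, width, height] in pixels, round what is visible of it).
- env.silhouettes(camera, target): "region" (420x560 bool, what is visible of it) and "box" ([centre column, centre row, width, height] in pixels, round what is visible of it).
The state is a dict: "clock": time; "joint_positions": joint angles; "qvel": joint speeds; "effort": joint torques, N m; "eef_pos": TCP position; "eef_rot": TCP orientation; "ft_force": force on the tool from outside, world axes, zero at the start; "moment": the same for the moment, N m; "gripper_width": finger opening in mm.
Only numpy, scipy, OpenCV 4.12 (cv2) and the standard library are available. Lean on these libraries where they do the work, as an engineer would, in place of code of your own. Each camera call takes 0.05 s, during which the arm holds its last target.

## Task

Push the selector's steel pointer round with a fingertip until it points at the middle of the one pipe stub that has no cap, then push the black lock lever all the way round to its stop beside the hub, so that the pointer stays on that stub. Push gently and grip or lift nothing: leave the caps seated and the other things on the drum and bench where they are.

Things in the scene. Friction and masses are not known exactly. Their poses are not given: they have to be found in the camera images.
- selector: Dust-collection selector bolted to the bench: a low round sheet-metal drum, 344 mm across, top face 50 mm above the bench. Origin: centre of its underside; the pointer turns about the vertical (z) axis through it. Four upright pipe stubs (58 mm outside, 50 mm bore, 22 mm high) stand on its top, their centres 135 mm from the axis, at +-0.65 and +-1.8 rad from its x axis. Three are closed by loose grey plastic caps, one is open; which one is open varies.
- pointer (a joint): The dark steel pointer's angle (rad) about the drum's axis, counter-clockwise from above; at 0 it points along the selector's +x axis. Stops at -2.2 and 2.2. It turns stiffly (0.12 N m, about 2 N at 65 mm from the axis) and stays where it is left. It is a bar 18 mm wide with a wedge end, reaching 97 mm from the axis, its underside 64 mm and its top 90 mm above the bench, on a round hub 44 mm across.
- pointer_tip (a point): The point of the pointer's wedge end, 97 mm from the axis, half-way up the bar (77 mm above the bench). Its x axis points outward along the pointer.
- port_mouth (a point): Centre of the mouth of the open pipe stub (the only one without a cap), 72 mm above the bench.
- lock (a joint): Angle (rad) of the lock lever about its vertical pivot, clockwise from above: at 0 the lever lies crosswise along the selector's +y axis (unlocked), and it swings towards the hub to its stop at 1.4, where it points nearly at the hub (locked). Starts near 0. Takes 0.10 N m (about 2 N), stays where it is left.
- lock_pivot (a point): On the lock lever's pivot axis, 120 mm from the drum's axis along the selector's -x, at the lever's mid-height, 77 mm above the bench.
- lock_tip (a point): Free end of the lock lever, a black plastic bar 14 mm wide reaching 80 mm from its pivot, 66 to 88 mm above the bench.
- cap1: Loose grey plastic cap, 61 mm across with a 22 mm knob, seated in a closed pipe stub; its top is 96 mm above the bench. Origin: centre of its underside. To be left seated.
- cap2: Loose grey plastic cap, 61 mm across with a 22 mm knob, seated in a closed pipe stub; its top is 96 mm above the bench. Origin: centre of its underside. To be left seated.
- cap3: Loose grey plastic cap, 61 mm across with a 22 mm knob, seated in a closed pipe stub; its top is 96 mm above the bench. Origin: centre of its underside. To be left seated.
- offcut: Loose wood offcut, 24 x 40 x 35 mm, on the drum's far edge. Origin: centre of underside. To be left alone.
- collar: Loose steel ring, 40 mm across, 18 mm high, on the drum near the lock lever's other side. Origin: centre of underside. To be left alone.
- tape: Tape measure, 65 x 34 x 60 mm, on the bench. Origin: centre of underside. To be left alone.
- driver: Screwdriver lying on the bench. Origin: on its underside. To be left alone.
- glue: White glue bottle, 60 mm across, 150 mm tall, on the bench. Origin: centre of underside. To be left alone.

How it is judged:
By the outcome, as a careful person would: the job done as asked, in the order asked, and still so for the second after the job is handed in, with the robot touching nothing.
It also fails if it takes over 58 s, if anything falls off the work surface, if the arm or the gripper's body presses on something with over 40 N, if the wrist force passes 120 N, or if a joint passes its speed limit or range.

## Working session

There is one attempt and no reset: what is moved stays moved. The work goes in short steps, Python scripts to look and compute and a tool call to move; the robot and the scene stay as the last step left them, time stands still between calls to the robot, and variables do not carry over. Pictures are saved under pics/ and viewed, and the job is handed in when it is done.

Besides the shell and the picture viewer there is one more tool, called after "Call:" by a JSON object that holds its "method" and its "body", one argument or row to a line. send_rows: Moves the arm, as the interface text tells. Its arguments: {"type":"object","properties":{"targets":{"type":"string"}},"required":["targets"]}

```bash
mkdir -p pics; python3 - <<'E'
from cell import env
import cv2
s=env.observe()
print(s['clock'],s['eef_pos'],s['eef_rot'],s['gripper_width'])
for c in ['side','top']:
    im=env.capture(c); cv2.imwrite(f'pics/{c}0.png',im[:,:,::-1])
    i=env.camera_info(c); print(c,i)
    for t in ['selector','pointer','lock','cap1','collar','offcut','pointer_tip','port_mouth','lock_tip']:
        try: print(t,[(round(d['confidence'],2),[round(float(x)) for x in d['box']]) for d in env.recognise(c,t)][:5])
        except Exception as e: print(t,e)
E
```

```text
0.0 [ 240.24449071 -576.59269615  243.72907904] [[ 3.84614646e-01 -9.23077015e-01 -6.31924200e-04]
 [-9.23076093e-01 -3.84615157e-01  1.30674554e-03]
 [-1.44927440e-03  8.07206490e-05 -9.99998947e-01]] 86.93754452673679
side {'fx': 389.43595872278144, 'fy': 389.43595872278144, 'cx': 279.3169803120644, 'cy': 207.25097167364407, 'R': array([[-0.87106883, -0.49062748, -0.02288623],
       [-0.2965439 ,  0.5624911 , -0.77179368],
       [ 0.39153648, -0.66549864, -0.63546105]]), 't': array([521.07780411, 245.7344154 , 765.10423495])}
selector [(0.85, [255, 248, 148, 119])]
pointer [(0.85, [247, 219, 33, 36]), (0.39, [252, 248, 146, 117])]
lock [(0.97, [284, 256, 31, 28])]
cap1 [(0.82, [194, 228, 26, 18]), (0.78, [223, 266, 30, 26]), (0.75, [244, 192, 24, 11])]
collar [(0.76, [309, 240, 11, 14]), (0.42, [321, 139, 20, 46])]
offcut [(0.76, [211, 209, 20, 25])]
pointer_tip [(0.79, [247, 220, 33, 36]), (0.29, [242, 192, 24, 10])]
port_mouth [(0.96, [297, 209, 23, 21]), (0.7, [195, 228, 24, 19])]
lock_tip [(0.72, [282, 256, 34, 31])]
top {'fx': 464.14421150182324, 'fy': 464.14421150182324, 'cx': 283.2871172722927, 'cy': 221.41501144241215, 'R': array([[-0.00885117, -0.99990107, -0.0109319 ],
       [-0.99549305,  0.00984337, -0.09432229],
       [ 0.09442056,  0.01004776, -0.99548169]]), 't': array([   1.68515403,  597.25255443, 1220.26761175])}
selector [(0.92, [254, 208, 131, 130])]
pointer [(0.83, [259, 197, 31, 44]), (0.45, [290, 173, 18, 28])]
lock [(0.5, [236, 254, 38, 19])]
cap1 [(0.98, [232, 163, 25, 22]), (0.78, [289, 174, 22, 23]), (0.73, [201, 214, 20, 29])]
collar [(0.61, [440, 245, 33, 69]), (0.55, [271, 258, 18, 13])]
offcut [(0.45, [256, 197, 27, 42])]
pointer_tip [(0.76, [257, 197, 23, 44])]
port_mouth [(0.54, [301, 229, 24, 24]), (0.25, [233, 252, 38, 15])]
lock_tip [(0.79, [232, 252, 36, 14])]
```

```bash
python3 - <<'E'
import cv2
a=cv2.imread('pics/top0.png');b=cv2.imread('pics/side0.png')
cv2.imwrite('pics/topz.png',cv2.resize(a[130:285,170:350],None,fx=4,fy=3.87,interpolation=cv2.INTER_CUBIC))
cv2.imwrite('pics/sidez.png',cv2.resize(b[120:320,150:400],None,fx=3,fy=3,interpolation=cv2.INTER_CUBIC))
E
```

```text
(no output)
```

View pics/top0.png

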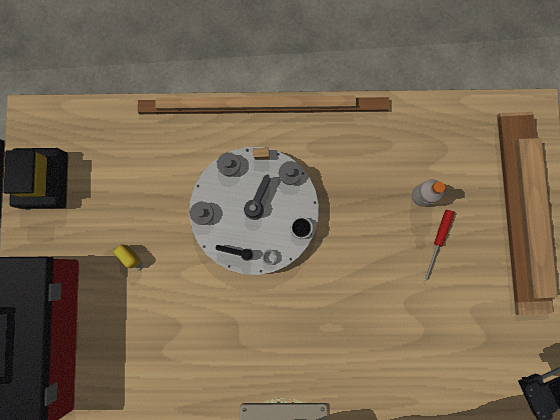

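View pics/topz.png

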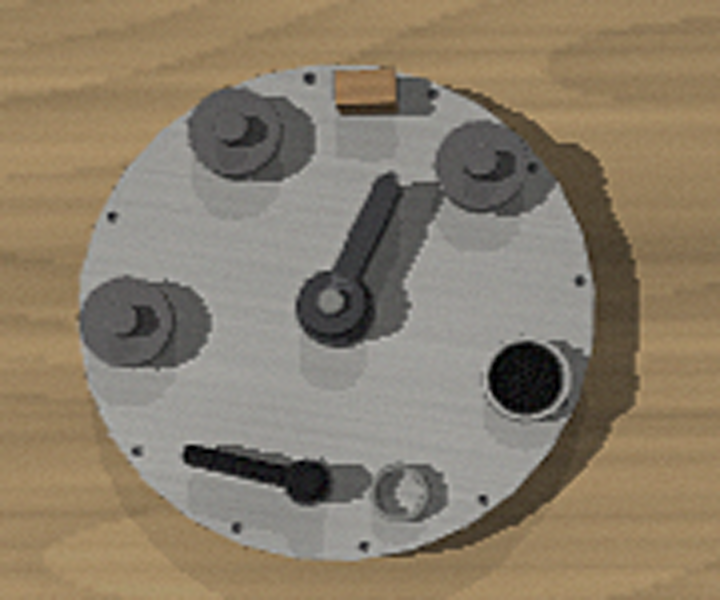

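View pics/sidez.png

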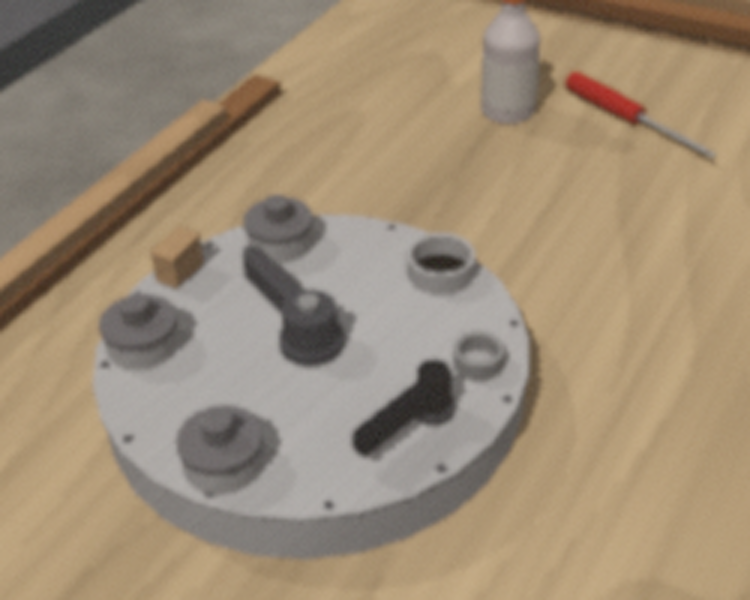

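```bash
cat > h.py <<'E'
import numpy as np
from scipy.optimize import least_squares
def proj(i,X):
    c=np.atleast_2d(X)@np.array(i['R']).T+np.array(i['t'])
    return np.c_[i['fx']*c[:,0]/c[:,2]+i['cx'], i['fy']*c[:,1]/c[:,2]+i['cy']]
def w(p,L):
    x,y,a=p[:3]; L=np.atleast_2d(L).astype(float)
    return np.c_[x+np.cos(a)*L[:,0]-np.sin(a)*L[:,1], y+np.sin(a)*L[:,0]+np.cos(a)*L[:,1], L[:,2]]
def circ(cx,cy,r,z,n=72):
    t=np.linspace(0,2*np.pi,n); return np.c_[cx+r*np.cos(t),cy+r*np.sin(t),0*t+z]
def st(a): return 135*np.cos(a),135*np.sin(a)
def tip(a,z=90): return [97*np.cos(a),97*np.sin(a),z]
def ltip(l,r=80,z=88): return [-120+r*np.sin(l),r*np.cos(l),z]
E
cat > fit.py <<'E'
from cell import env
from h import *
import cv2
T=env.camera_info('top');S=env.camera_info('side')
tz=lambda u,v:(u/4+170-.4,v/3.87+130-.4)
sz=lambda u,v:(u/3+150-.33,v/3+120-.33)
O=-1.8
# top: drum extremes
def res(p):
    r=[]
    d=w(p,circ(0,0,172,50,360))
    q=proj(T,d)
    r+=[q[:,0].min()-tz(79,0)[0],q[:,0].max()-tz(594,0)[0],q[:,1].min()-tz(0,65)[1],q[:,1].max()-tz(0,560)[1]]
    q=proj(S,d)
    r+=[q[:,0].min()-sz(95,0)[0],q[:,0].max()-sz(530,0)[0],q[:,1].min()-sz(0,213)[1]]
    for cam,z,pts in((T,tz,dict(m=(526,378),l=(308,478),t=(389,177),lt=(188,454),k1=(233,123),k3=(130,317),k2=(480,157))),(S,sz,dict(m=(441,250),l=(434,370),k1=(138,302),k2=(278,205),k3=(218,420)))):
        D=dict(m=[*st(O),72],l=[-120,0,88],t=tip(p[3]),lt=ltip(p[4]),k1=[*st(.65),96],k2=[*st(-.65),96],k3=[*st(1.8),96])
        for k in pts:
            r+=list((proj(cam,w(p,D[k]))[0]-z(*pts[k]))*(0.4 if k[0] in'kl' else 1))
    return r
s=least_squares(res,[600,50,0,-.4,0],loss='soft_l1',x_scale=[10,10,.1,.1,.1])
p=s.x; print(p.round(3)); print(np.round(s.fun,1))
np.save('p.npy',p)
for n,cam in(('top',T),('side',S)):
    im=cv2.imread(f'pics/{n}0.png'); f=4
    x0,y0,W,H=(170,130,180,150) if n=='top' else (170,160,190,150)
    im=cv2.resize(im[y0:y0+H,x0:x0+W],None,fx=f,fy=f)
    def dr(L,c,z=False):
        q=(proj(cam,w(p,L))-[x0,y0]+.5)*f
        cv2.polylines(im,[q.astype(np.int32)],z,c,1)
    dr(circ(0,0,172,50),(0,255,0))
    for a in(.65,-.65,1.8,-1.8): dr(circ(*st(a),29 if a==-1.8 else 11,72 if a==-1.8 else 96),(0,0,255))
    dr([[0,0,90],tip(p[3])],(255,0,0)); dr([[-120,0,88],ltip(p[4])],(0,255,255))
    cv2.imwrite(f'pics/{n}_ov.png',im)
E
python3 fit.py
```

```text
[ 6.25616e+02  7.36720e+01 -1.44000e-01 -2.55000e-01  1.28000e-01]
[-0.3  0.7  0.3  1.3 -0.8 -0.2 -0.4  0.6  0.4 -0.2  0.7  0.3 -1.4 -0.3
 -0.1 -0.3  0.6 -0.9  0.6  0.1  0.4 -0.3  0.3  0.   0.2 -0.6 -0.2 -0.4
 -0.8 -0.1 -0.4]
```

View pics/top_ov.png

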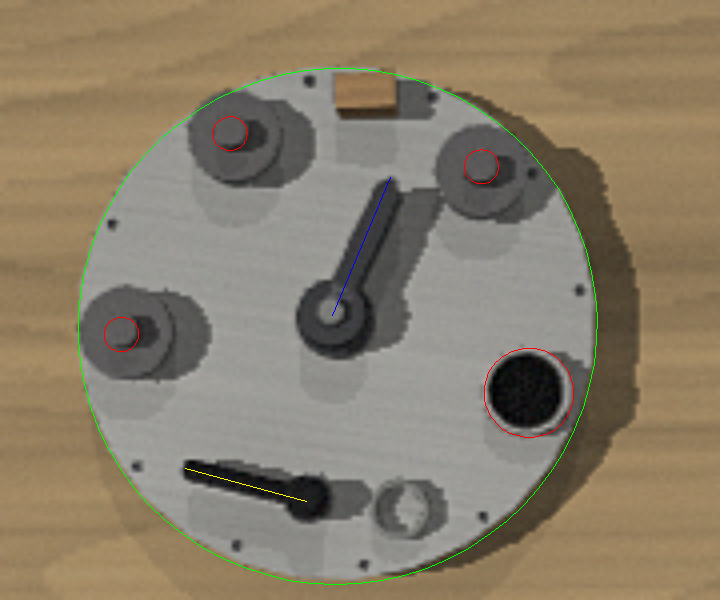

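View pics/side_ov.png

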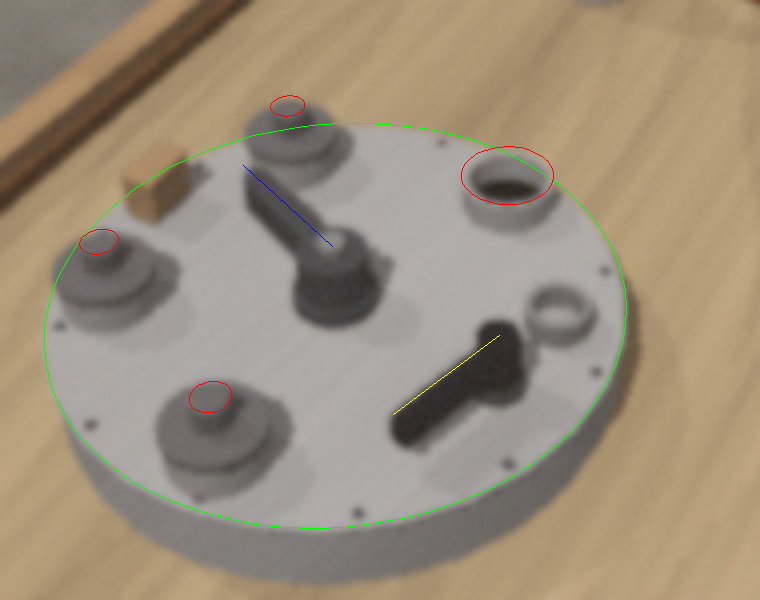

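```bash
cat > plan.py <<'E'
import sys
from cell import env
from h import *
p=np.load('p.npy')
def plan(P,th,step=40,dstep=6):
    s=env.observe(); e=np.array(s['eef_pos']);R=np.array(s['eef_rot'])
    t0=np.arctan2(R[1,0],R[0,0]); d=(th-t0+np.pi)%(2*np.pi)-np.pi; D=np.array(P)-e
    n=int(max(np.ceil(np.linalg.norm(D)/step),np.ceil(abs(np.degrees(d))/dstep),1))
    print('clock',round(s['clock'],2),'F',np.round(s['ft_force'],1),'pos',e.round(1),'th',round(t0,3),'tilt',R[2].round(3),'q7',round(s['joint_positions'][6],2),'n',n,'dth',round(np.degrees(d),1))
    for k in range(n):
        t=t0+d*k/n; q=D/n
        print('0 %.1f %.1f %.1f 0 0 %.2f'%(q[0]*np.cos(t)+q[1]*np.sin(t), q[0]*np.sin(t)-q[1]*np.cos(t), -q[2], -np.degrees(d)/n),end='; ')
    print()
def polar(c,a,r,h):  # world centre, world angle, radius, ccw offset
    return np.array([c[0]+r*np.cos(a)-h*np.sin(a), c[1]+r*np.sin(a)+h*np.cos(a)])
C=p[:2]; L=w(p,[-120,0,0])[0,:2]
if __name__=='__main__':
    k,a,r,h,z=sys.argv[1],*map(float,sys.argv[2:6])
    if k=='p': A=p[2]+a; P=polar(C,A,r,h)
    else: A=p[2]+np.pi/2-a; P=polar(L,A,r,h)
    print(P.round(1)); plan([*P,z],A)
E
python3 plan.py p -0.255 62 31 244
```

```text
[694.8  78.1]
clock 1.0 F [-0.4  0.2  0.3] pos [ 240.4 -576.9  244.6] th -1.176 tilt [ 0. -0. -1.] q7 -0.09 n 20 dth 44.5
0 -21.5 -33.6 0.0 0 0 -2.22; 0 -20.2 -34.4 0.0 0 0 -2.22; 0 -18.8 -35.1 0.0 0 0 -2.22; 0 -17.4 -35.8 0.0 0 0 -2.22; 0 -16.0 -36.5 0.0 0 0 -2.22; 0 -14.6 -37.1 0.0 0 0 -2.22; 0 -13.2 -37.6 0.0 0 0 -2.22; 0 -11.7 -38.1 0.0 0 0 -2.22; 0 -10.2 -38.5 0.0 0 0 -2.22; 0 -8.7 -38.9 0.0 0 0 -2.22; 0 -7.2 -39.2 0.0 0 0 -2.22; 0 -5.7 -39.5 0.0 0 0 -2.22; 0 -4.1 -39.6 0.0 0 0 -2.22; 0 -2.6 -39.8 0.0 0 0 -2.22; 0 -1.0 -39.8 0.0 0 0 -2.22; 0 0.5 -39.9 0.0 0 0 -2.22; 0 2.1 -39.8 0.0 0 0 -2.22; 0 3.6 -39.7 0.0 0 0 -2.22; 0 5.1 -39.5 0.0 0 0 -2.22; 0 6.7 -39.3 0.0 0 0 -2.22;
```

Call:
{"method": "send_rows", "body": {
  "targets": "0 -21.5 -33.6 0 0 0 -2.2; 0 -20.2 -34.4 0 0 0 -2.2; 0 -18.8 -35.1 0 0 0 -2.2; 0 -17.4 -35.8 0 0 0 -2.2; 0 -16 -36.5 0 0 0 -2.2"
}}

```text
clock: 1.5
eef_pos: [354.9, -412.0, 244.8]
eef_rot: [[0.555, -0.832, 0.0], [-0.832, -0.555, -0.001], [0.001, 0.0, -1.0]]
ft_force: [0.7, 0.5, -0.1]
gripper_width: 54.9
```

Call:
{"method": "send_rows", "body": {
  "targets": "0 -14.6 -37 0 0 0 -2.2; 0 -13.2 -37.6 0 0 0 -2.2; 0 -11.7 -38 0 0 0 -2.2; 0 -10.2 -38.5 0 0 0 -2.2; 0 -8.7 -38.9 0 0 0 -2.2"
}}

```text
clock: 2.0
eef_pos: [468.8, -248.7, 244.8]
eef_rot: [[0.703, -0.711, 0.0], [-0.711, -0.703, -0.0], [0.001, 0.0, -1.0]]
ft_force: [0.4, 0.4, 0.3]
gripper_width: 14.8
```

Call:
{"method": "send_rows", "body": {
  "targets": "0 -7.2 -39.2 0 0 0 -2.2; 0 -5.7 -39.5 0 0 0 -2.2; 0 -4.1 -39.6 0 0 0 -2.2; 0 -2.6 -39.8 0 0 0 -2.2; 0 -1 -39.8 0 0 0 -2.2"
}}

```text
clock: 2.5
eef_pos: [583.3, -85.6, 244.8]
eef_rot: [[0.826, -0.564, 0.001], [-0.564, -0.826, -0.0], [0.001, -0.0, -1.0]]
ft_force: [-0.0, -0.8, -0.5]
gripper_width: -0.0
```

```bash
python3 plan.py p -0.255 62 31 244
```

```text
[694.8  78.1]
clock 2.5 F [-0.  -0.8 -0.5] pos [583.3 -85.6 244.8] th -0.599 tilt [ 0.001 -0.    -1.   ] q7 -0.64 n 5 dth 11.4
0 -0.0 -39.6 0.2 0 0 -2.28; 0 1.5 -39.6 0.2 0 0 -2.28; 0 3.1 -39.5 0.2 0 0 -2.28; 0 4.7 -39.3 0.2 0 0 -2.28; 0 6.3 -39.1 0.2 0 0 -2.28;
```

Call:
{"method": "send_rows", "body": {
  "targets": "0 0 -39.6 0.2 0 0 -2.3; 0 1.5 -39.6 0.2 0 0 -2.3; 0 3.1 -39.5 0.2 0 0 -2.3; 0 4.7 -39.3 0.2 0 0 -2.3; 0 6.3 -39.1 0.2 0 0 -2.3"
}}

```text
clock: 3.0
eef_pos: [694.9, 77.7, 243.5]
eef_rot: [[0.922, -0.388, 0.0], [-0.388, -0.922, -0.0], [0.0, 0.0, -1.0]]
ft_force: [1.5, -0.3, 0.9]
gripper_width: 0.3
```

Call:
{"method": "send_rows", "body": {
  "targets": "0 0 0 0 0 0 0"
}}

```text
clock: 3.1
eef_pos: [694.6, 83.2, 242.2]
eef_rot: [[0.924, -0.381, -0.002], [-0.381, -0.924, 0.004], [-0.003, -0.003, -1.0]]
ft_force: [-0.5, -0.0, -0.8]
gripper_width: 0.2
```

```bash
cat > wov.py <<'E'
import sys
from cell import env
from h import *
import cv2
n=sys.argv[1]
p=np.load('p.npy')
if len(sys.argv)>2: p[3]=float(sys.argv[2])
if len(sys.argv)>3: p[4]=float(sys.argv[3])
i=env.camera_info('wrist'); im=env.capture('wrist')
cv2.imwrite(f'pics/{n}_raw.png',im[:,:,::-1])
f=1.4; im=cv2.resize(im[:,:,::-1],None,fx=f,fy=f)
def pw(X):
    c=np.atleast_2d(X)@np.array(i['R']).T+np.array(i['t'])
    rr=np.hypot(c[:,0],c[:,1]); t=np.arctan2(rr,c[:,2])
    return np.c_[i['cx']+i['fx']*t*c[:,0]/rr, i['cy']+i['fy']*t*c[:,1]/rr]
def dr(L,c):
    q=(pw(w(p,L))+.5)*f
    cv2.polylines(im,[np.round(q).astype(np.int32)],False,c,1)
dr(circ(0,0,172,50),(0,255,0))
for a in(.65,-.65,1.8,-1.8): dr(circ(*st(a),25 if a==-1.8 else 11,72 if a==-1.8 else 96),(0,0,255))
dr([[0,0,90],tip(p[3])],(255,0,0)); dr([[-120,0,88],ltip(p[4])],(0,255,255))
dr([[0,0,90],tip(-1.8)],(255,0,255))
cv2.imwrite(f'pics/{n}.png',im)
E
python3 wov.py w1; python3 plan.py p -0.255 62 31 94
```

```text
[694.8  78.1]
clock 3.15 F [-0.5 -0.2 -0.4] pos [694.2  80.1 242.5] th -0.395 tilt [-0.002 -0.001 -1.   ] q7 -0.74 n 4 dth -0.3
0 0.3 0.4 37.1 0 0 0.06; 0 0.3 0.4 37.1 0 0 0.06; 0 0.3 0.4 37.1 0 0 0.06; 0 0.3 0.4 37.1 0 0 0.06;
```

View pics/w1.png

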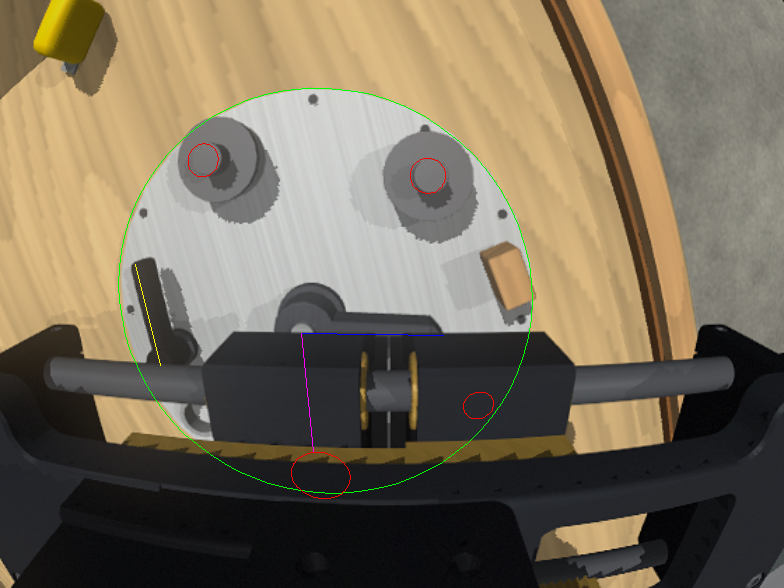

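Call:
{"method": "send_rows", "body": {
  "targets": "0 0.3 0 37 0 0 0; 0 0 0 38 0 0 0; 0 0 0 37 0 0 0; 0 0 0 38 0 0 0; 0 0 0 0 0 0 0"
}}

```text
clock: 3.65
eef_pos: [691.1, 74.1, 88.1]
eef_rot: [[0.921, -0.39, -0.009], [-0.39, -0.921, -0.002], [-0.007, 0.006, -1.0]]
ft_force: [-0.2, -0.2, -0.1]
gripper_width: 0.5
```

```bash
python3 plan.py p -0.255 62 20 92
```

```text
[690.5  68. ]
clock 3.65 F [-0.2 -0.2 -0.1] pos [691.1  74.1  88.1] th -0.401 tilt [-0.007  0.006 -1.   ] q7 -0.79 n 1 dth 0.1
0 1.8 5.9 -3.9 0 0 -0.08;
```

Call:
{"method": "send_rows", "body": {
  "targets": "0 0 0 0 0 0 0; 0 0 0 0 0 0 0; 0 0 0 0 0 0 0"
}}

```text
clock: 3.95
eef_pos: [695.6, 76.6, 96.2]
eef_rot: [[0.921, -0.389, 0.004], [-0.389, -0.921, 0.0], [0.003, -0.002, -1.0]]
ft_force: [-0.7, 0.0, 0.3]
gripper_width: 0.6
```

```bash
python3 plan.py p -0.255 62 20 92
```

```text
[690.5  68. ]
clock 3.95 F [-0.7  0.   0.3] pos [695.6  76.6  96.2] th -0.4 tilt [ 0.003 -0.002 -1.   ] q7 -0.79 n 1 dth 0.0
0 -1.3 9.9 4.2 0 0 -0.02;
```

Call:
{"method": "send_rows", "body": {
  "targets": "0 -1 2 0 0 0 0; 0 0 2 0 0 0 0; 0 0 2 0 0 0 0; 0 0 2 0 0 0 0; 0 0 0 0 0 0 0"
}}

```text
clock: 4.45
eef_pos: [690.3, 69.0, 93.6]
eef_rot: [[0.921, -0.389, -0.0], [-0.389, -0.921, -0.0], [0.0, 0.0, -1.0]]
ft_force: [-0.5, -0.3, 0.0]
gripper_width: 0.5
```

```bash
python3 plan.py p -0.255 62 20 92
```

```text
[690.5  68. ]
clock 4.45 F [-0.5 -0.3  0. ] pos [690.3  69.   93.6] th -0.4 tilt [ 0.  0. -1.] q7 -0.78 n 1 dth 0.0
0 0.6 0.9 1.6 0 0 -0.02;
```

Call:
{"method": "send_rows", "body": {
  "targets": "0 1.2 4.4 0.5 0 0 4; 0 1.2 4.4 0.5 0 0 4; 0 1.2 4.4 0 0 0 4; 0 1.2 4.4 0 0 0 4; 0 1.2 4.4 0 0 0 4"
}}

```text
clock: 4.95
eef_pos: [684.8, 48.2, 92.9]
eef_rot: [[0.731, -0.682, 0.002], [-0.682, -0.731, 0.001], [0.001, -0.002, -1.0]]
ft_force: [2.2, 0.6, -0.4]
gripper_width: 0.3
```

```bash
python3 plan.py p -0.604 62 18.5 92; python3 wov.py w2 -0.6
```

```text
[683.6  45. ]
clock 4.95 F [ 2.2  0.6 -0.4] pos [684.8  48.2  92.9] th -0.751 tilt [ 0.001 -0.002 -1.   ] q7 -1.07 n 1 dth 0.1
0 1.3 3.1 0.9 0 0 -0.13;
```

View pics/w2.png

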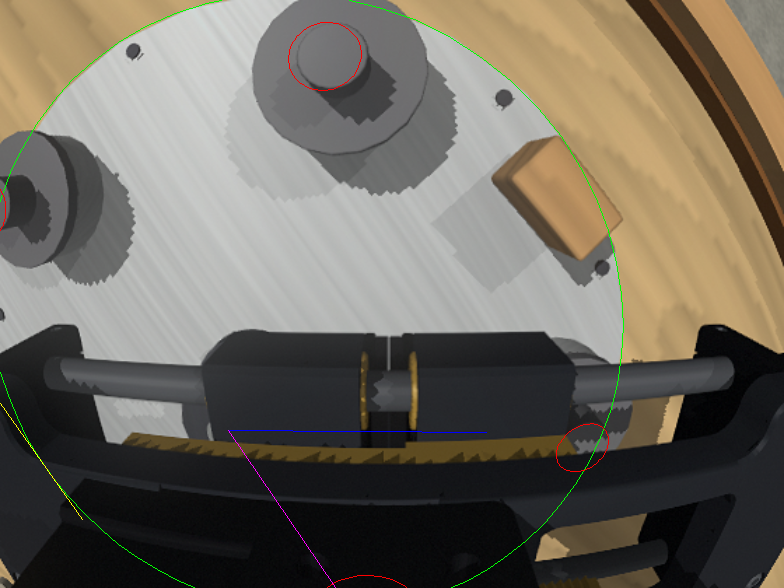

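Call:
{"method": "send_rows", "body": {
  "targets": "0 1.2 4.4 0 0 0 4; 0 1.2 4.4 0 0 0 4; 0 1.2 4.4 0 0 0 4; 0 1.2 4.4 0 0 0 4; 0 1.2 4.4 0 0 0 4"
}}

```text
clock: 5.5
eef_pos: [671.6, 29.5, 92.8]
eef_rot: [[0.455, -0.891, 0.002], [-0.891, -0.455, 0.0], [0.0, -0.002, -1.0]]
ft_force: [2.7, 1.9, -0.2]
gripper_width: 0.6
```

Call:
{"method": "send_rows", "body": {
  "targets": "0 1.2 4.4 0 0 0 4; 0 1.2 4.4 0 0 0 4; 0 1.2 4.4 0 0 0 4; 0 1.2 4.4 0 0 0 4; 0 0 0 0 0 0 0"
}}

```text
clock: 6.0
eef_pos: [656.4, 18.4, 92.8]
eef_rot: [[0.193, -0.981, 0.001], [-0.981, -0.193, -0.0], [0.0, -0.001, -1.0]]
ft_force: [0.1, -0.6, 0.8]
gripper_width: 0.7
```

```bash
python3 plan.py p -1.232 62 18.5 92; python3 - <<'E'
from cell import env
import cv2
for c in ['top','side']:
    cv2.imwrite(f'pics/{c}2.png',cv2.resize(env.capture(c)[120:320,160:360,::-1],None,fx=3,fy=3))
E
```

```text
[655.7  16.4]
clock 6.0 F [ 0.1 -0.6  0.8] pos [656.4  18.4  92.8] th -1.377 tilt [ 0.    -0.001 -1.   ] q7 -1.61 n 1 dth 0.0
0 1.8 1.1 0.8 0 0 -0.02;
```

View pics/top2.png

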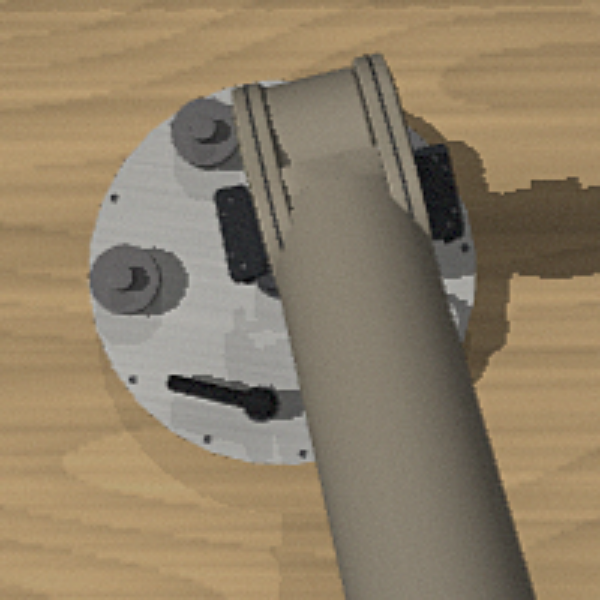

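View pics/side2.png

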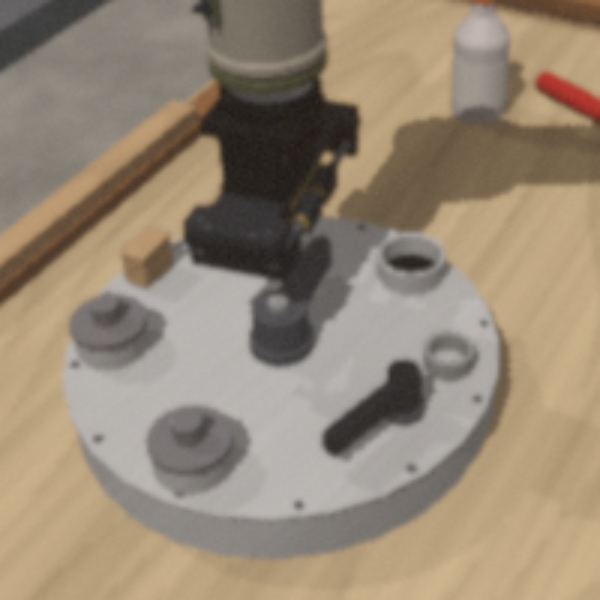

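Call:
{"method": "send_rows", "body": {
  "targets": "0 1.2 4.4 0 0 0 4; 0 1.2 4.4 0 0 0 4; 0 1.2 4.4 0 0 0 4; 0 1.2 4.4 0 0 0 4; 0 1.2 4.4 0 0 0 4"
}}

```text
clock: 6.6
eef_pos: [635.3, 11.7, 92.6]
eef_rot: [[-0.154, -0.988, 0.001], [-0.988, 0.154, 0.0], [-0.001, -0.001, -1.0]]
ft_force: [2.5, 1.5, -0.7]
gripper_width: 0.3
```

Call:
{"method": "send_rows", "body": {
  "targets": "0 1.2 4.4 0 0 0 4; 0 0 0 0 0 0 0; 0 0 0 0 0 0 0; 0 0 0 0 0 0 0"
}}

```text
clock: 7.0
eef_pos: [630.2, 10.8, 92.4]
eef_rot: [[-0.221, -0.975, -0.001], [-0.975, 0.221, -0.0], [0.0, 0.001, -1.0]]
ft_force: [0.5, 0.6, 0.8]
gripper_width: 0.1
```

```bash
python3 plan.py p -1.651 62 18.5 92; cat > sov.py <<'E'
import sys
from cell import env
from h import *
import cv2
n,cam,pa,la=sys.argv[1],sys.argv[2],float(sys.argv[3]),float(sys.argv[4])
p=np.load('p.npy'); i=env.camera_info(cam)
im=env.capture(cam)[:,:,::-1]; cv2.imwrite(f'pics/{n}_raw.png',im)
x0,y0,W,H,f=(170,130,180,150,4) if cam=='top' else (170,160,190,150,4)
im=cv2.resize(im[y0:y0+H,x0:x0+W],None,fx=f,fy=f,interpolation=cv2.INTER_CUBIC)
sh=np.array(eval(sys.argv[5])) if len(sys.argv)>5 else np.zeros(2)
def dr(L,c):
    q=(proj(i,w(p,L))-[x0,y0]+.5+sh)*f
    cv2.polylines(im,[np.round(q).astype(np.int32)],False,c,1)
dr(circ(0,0,172,50),(0,255,0))
dr(circ(*st(-1.8),29,72),(0,0,255));
for a in(.65,-.65,1.8): dr(circ(*st(a),11,96),(0,0,255))
c,s=np.cos(pa),np.sin(pa)
for z in(64,90): dr([[22*c-9*s*k,22*s+9*c*k,z] for k in(1,)]+[[80*c-9*s,80*s+9*c,z],tip(pa,z),[80*c+9*s,80*s-9*c,z],[22*c+9*s,22*s-9*c,z]],(255,0,0))
dr([[-120,0,88],ltip(la)],(0,255,255))
cv2.imwrite(f'pics/{n}.png',im)
E
python3 sov.py s3 side -1.62 0.128 "[0,1]"
```

```text
[629.8   9.1]
clock 7.0 F [0.5 0.6 0.8] pos [630.2  10.8  92.4] th -1.793 tilt [ 0.     0.001 -1.   ] q7 -1.99 n 1 dth -0.1
0 1.8 -0.0 0.4 0 0 0.13;
```

View pics/s3.png

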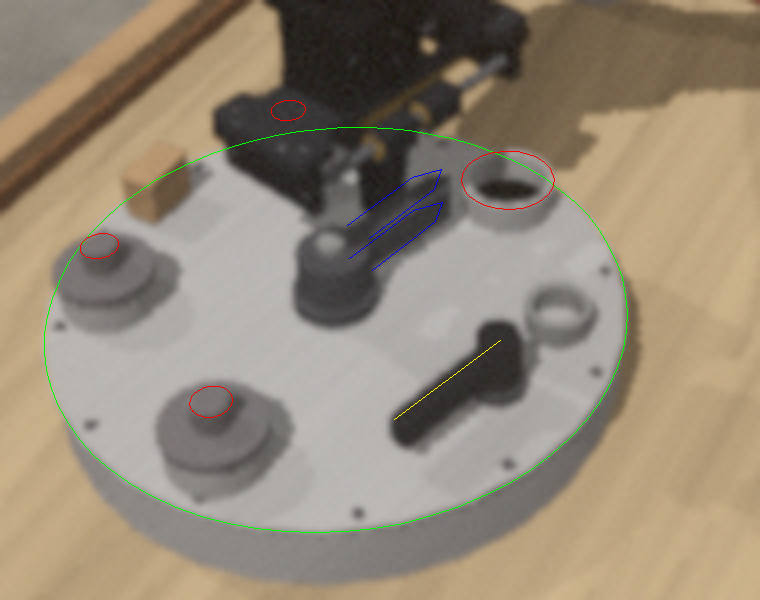

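Call:
{"method": "send_rows", "body": {
  "targets": "0 0 -8 0 0 0 0; 0 0 0 -30 0 0 0; 0 0 0 -40 0 0 0; 0 0 20 -45 0 0 0; 0 0 45 -40 0 0 0"
}}

```text
clock: 7.55
eef_pos: [583.6, 21.2, 243.2]
eef_rot: [[-0.224, -0.975, 0.003], [-0.975, 0.224, 0.0], [-0.001, -0.002, -1.0]]
ft_force: [0.3, 1.1, 0.6]
gripper_width: 0.3
```

Call:
{"method": "send_rows", "body": {
  "targets": "0 0 40 -20 0 0 0; 0 0 30 0 0 0 0; 0 0 0 0 0 0 0; 0 0 0 0 0 0 0; 0 0 0 0 0 0 0"
}}

```text
clock: 8.05
eef_pos: [514.7, 37.0, 260.6]
eef_rot: [[-0.223, -0.975, -0.0], [-0.975, 0.223, -0.0], [0.0, 0.0, -1.0]]
ft_force: [0.1, 0.2, -0.0]
gripper_width: 0.3
```

```bash
python3 wov.py w4 -1.66;python3 sov.py t4 top -1.66 0.128 "[0,0]"; python3 plan.py p -1.66 62 18 92
```

```text
[628.8   9.2]
clock 8.15 F [-0.2  0.1  0.5] pos [514.6  37.1 260.3] th -1.796 tilt [-0.     0.001 -1.   ] q7 -1.98 n 6 dth -0.5
0 0.3 -19.6 28.0 0 0 0.08; 0 0.3 -19.6 28.0 0 0 0.08; 0 0.2 -19.6 28.0 0 0 0.08; 0 0.2 -19.6 28.0 0 0 0.08; 0 0.2 -19.6 28.0 0 0 0.08; 0 0.2 -19.6 28.0 0 0 0.08;
```

View pics/w4.png

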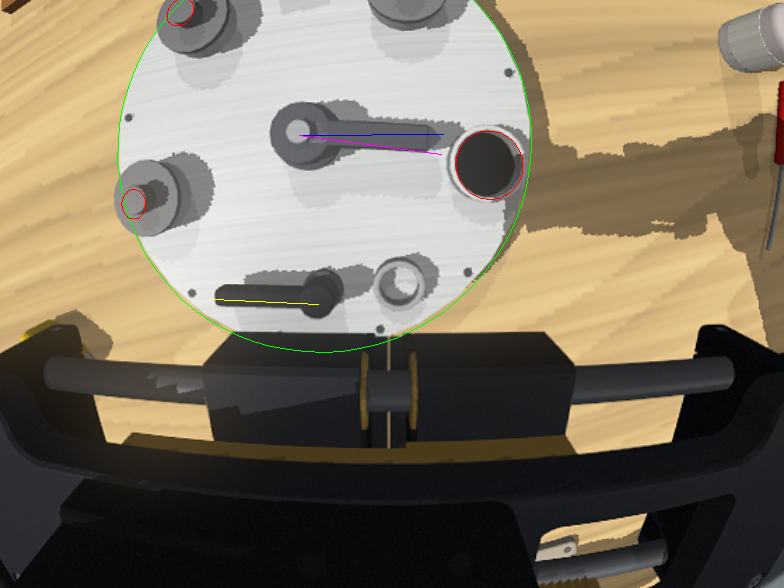

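View pics/t4.png

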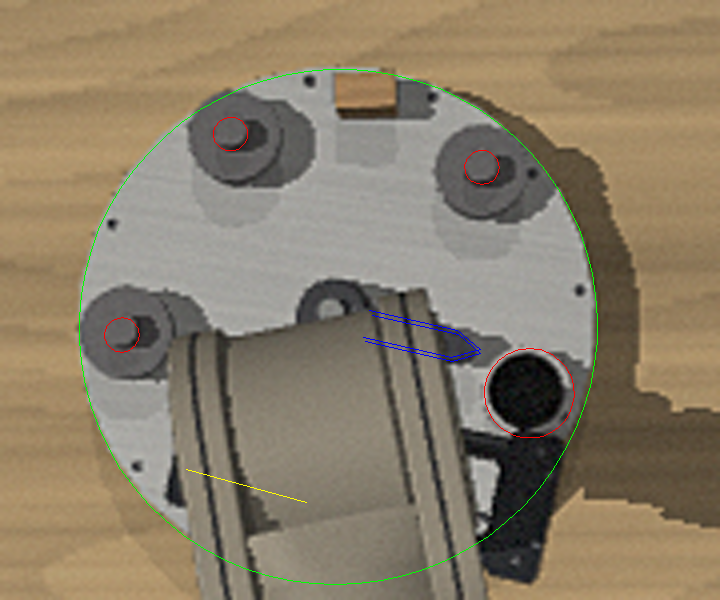

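```bash
python3 - <<'E'
import cv2
a=cv2.imread('pics/w4_raw.png')
cv2.imwrite('pics/w4z.png',cv2.resize(a[60:160,180:385],None,fx=3.8,fy=3.8,interpolation=cv2.INTER_CUBIC))
E
```

```text
(no output)
```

View pics/w4z.png

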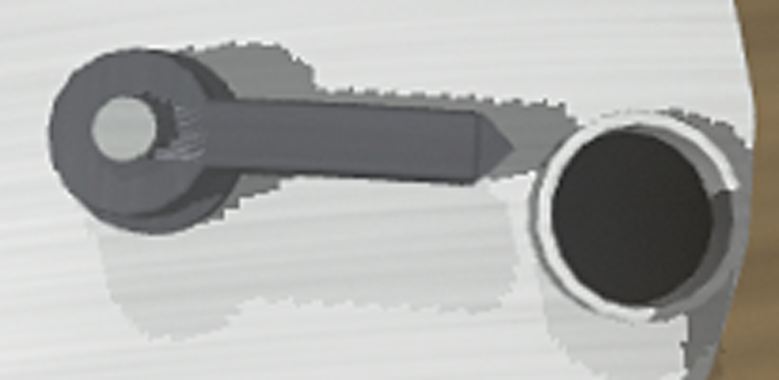

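```bash
cat > un.py <<'E'
from cell import env
from h import *
i=env.camera_info('wrist')
def un(uv,z):
    uv=np.atleast_2d(uv).astype(float)-[i['cx'],i['cy']]; r=np.hypot(*uv.T); t=r/i['fx']
    d=np.c_[np.sin(t)*uv[:,0]/r,np.sin(t)*uv[:,1]/r,np.cos(t)]
    R=np.array(i['R']); o=-R.T@np.array(i['t']); D=d@R
    return o+D*((z-o[2])/D[:,2])[:,None]
E
python3 - <<'E'
from un import *
p=np.load('p.npy')
Z=lambda L:np.array(L)/3.8+[180,60]-.37
e=un(Z([(235,100),(478,111),(240,172),(472,182),(514,148)]),90)[:,:2]
m=un(Z([(642,216)]),72)[0,:2]
d1=e[1]-e[0];d2=e[3]-e[2]
a1,a2=[np.arctan2(d[1],d[0])-p[2] for d in(d1,d2)]
print('bar edges local ang',a1,a2)
n=np.array([-d1[1],d1[0]])/np.linalg.norm(d1); print('width',(e[2]-e[0])@n)
T=e[4]; a=(a1+a2)/2+p[2]; C=T-97*np.array([np.cos(a),np.sin(a)])
print('tip',T,'C est',C,'fit',p[:2],'mouth',m,'fit',w(p,[*st(-1.8),72]))
for c in(C,p[:2]):
    tt=T-c;mm=m-c
    A=lambda v:np.arctan2(v[1],v[0])-p[2]
    print('tip ang',A(tt),'mouth ang',A(mm),'r',np.hypot(*tt),np.hypot(*mm))
E
```

```text
bar edges local ang -1.7013451311145806 -1.6982222497207213
width -18.211139286235777
tip [600.11024906 -19.13435182] C est [626.30497897  74.26177297] fit [625.61619265  73.67246873] mouth [576.81343802 -51.32551285] fit [[576.33777638 -52.01220691  72.        ]]
tip ang -1.6997836904176507 mouth ang -1.8017332622168893 r 96.99999999999999 134.98732897652752
tip ang -1.694546620326431 mouth ang -1.798567827668453 r 96.24790438176358 134.18719855914662
```

```bash
python3 - <<'E'
import numpy as np
p=np.load('p.npy');p[:2]=[626.1,74.1];p[3]=-1.70;np.save('p.npy',p)
E
python3 plan.py p -1.70 62 34 200
```

```text
[642.1   5.2]
clock 8.15 F [-0.2  0.1  0.5] pos [514.6  37.1 260.3] th -1.796 tilt [-0.     0.001 -1.   ] q7 -1.98 n 4 dth -2.8
0 0.7 -32.9 15.1 0 0 0.69; 0 0.3 -32.9 15.1 0 0 0.69; 0 -0.1 -32.9 15.1 0 0 0.69; 0 -0.5 -32.9 15.1 0 0 0.69;
```

Call:
{"method": "send_rows", "body": {
  "targets": "0 0.7 -33 15 0 0 0.7; 0 0.3 -33 15 0 0 0.7; 0 -0.1 -33 15 0 0 0.7; 0 -0.5 -33 15 0 0 0.7; 0 0 0 0 0 0 0"
}}

```text
clock: 8.65
eef_pos: [643.5, 3.2, 195.7]
eef_rot: [[-0.273, -0.962, -0.006], [-0.962, 0.273, -0.0], [0.002, 0.005, -1.0]]
ft_force: [-1.2, 0.1, -1.0]
gripper_width: 0.5
```

Call:
{"method": "send_rows", "body": {
  "targets": "0 0 0 35 0 0 0; 0 0 0 35 0 0 0; 0 0 0 25 0 0 0; 0 0 0 12 0 0 0; 0 0 0 0 0 0 0"
}}

```text
clock: 9.15
eef_pos: [641.1, 5.2, 92.2]
eef_rot: [[-0.27, -0.963, -0.003], [-0.963, 0.27, 0.0], [0.001, 0.003, -1.0]]
ft_force: [-0.3, 0.7, 0.6]
gripper_width: 0.3
```

Call:
{"method": "send_rows", "body": {
  "targets": "0 0 0 0 0 0 0; 0 0 0 0 0 0 0; 0 0 0 0 0 0 0"
}}

```text
clock: 9.45
eef_pos: [642.7, 5.3, 95.3]
eef_rot: [[-0.27, -0.963, 0.002], [-0.963, 0.27, -0.0], [-0.001, -0.002, -1.0]]
ft_force: [-0.4, -0.2, -0.1]
gripper_width: 0.7
```

```bash
python3 plan.py p -1.70 62 22 92;python3 plan.py p -1.8 62 21 92
```

```text
[630.5   8.5]
clock 9.45 F [-0.4 -0.2 -0.1] pos [642.7   5.3  95.3] th -1.844 tilt [-0.001 -0.002 -1.   ] q7 -2.03 n 1 dth 0.0
0 0.3 12.6 3.3 0 0 -0.00; 
[623.    8.7]
clock 9.45 F [-0.4 -0.2 -0.1] pos [642.7   5.3  95.3] th -1.844 tilt [-0.001 -0.002 -1.   ] q7 -2.03 n 1 dth -5.7
0 2.1 19.9 3.3 0 0 5.73;
```

Call:
{"method": "send_rows", "body": {
  "targets": "0 0 2.4 1 0 0 0; 0 0 2.4 0.5 0 0 0; 0 0 2.4 0 0 0 0; 0 0 2.4 0 0 0 0; 0 0 2 0 0 0 0"
}}

```text
clock: 9.95
eef_pos: [630.5, 8.5, 92.3]
eef_rot: [[-0.27, -0.963, -0.0], [-0.963, 0.27, -0.0], [0.0, -0.0, -1.0]]
ft_force: [-0.2, -1.8, 1.1]
gripper_width: 0.6
```

Call:
{"method": "send_rows", "body": {
  "targets": "0 0.4 1.5 0 0 0 1.15; 0 0.4 1.5 0 0 0 1.15; 0 0.4 1.5 0 0 0 1.15; 0 0.4 1.5 0 0 0 1.15; 0 0.4 1.2 0 0 0 1.15"
}}

```text
clock: 10.45
eef_pos: [623.4, 8.7, 92.4]
eef_rot: [[-0.367, -0.93, 0.0], [-0.93, 0.367, -0.0], [-0.0, -0.0, -1.0]]
ft_force: [1.6, 0.1, -0.7]
gripper_width: 0.3
```

Call:
{"method": "send_rows", "body": {
  "targets": "0 0 0 0 0 0 0; 0 0 0 0 0 0 0"
}}

```text
clock: 10.65
eef_pos: [623.2, 8.8, 92.3]
eef_rot: [[-0.365, -0.931, -0.0], [-0.931, 0.365, -0.0], [0.0, 0.0, -1.0]]
ft_force: [0.8, -1.7, -0.8]
gripper_width: 0.4
```

```bash
python3 plan.py p -1.8 62 21 92
```

```text
[623.    8.7]
clock 10.65 F [ 0.8 -1.7 -0.8] pos [623.2   8.8  92.3] th -1.945 tilt [ 0.  0. -1.] q7 -2.13 n 1 dth 0.0
0 0.1 0.1 0.3 0 0 -0.01;
```

Call:
{"method": "send_rows", "body": {
  "targets": "0 0 -8 0 0 0 0; 0 0 -2 -20 0 0 0; 0 0 0 -40 0 0 0; 0 0 20 -45 0 0 0; 0 0 45 -40 0 0 0"
}}

```text
clock: 11.15
eef_pos: [580.5, 25.1, 232.8]
eef_rot: [[-0.367, -0.93, 0.002], [-0.93, 0.367, 0.0], [-0.001, -0.002, -1.0]]
ft_force: [0.2, 0.1, 0.6]
gripper_width: 0.4
```

Call:
{"method": "send_rows", "body": {
  "targets": "0 0 40 -20 0 0 0; 0 0 25 0 0 0 0; 0 0 0 0 0 0 0; 0 0 0 0 0 0 0; 0 0 0 0 0 0 0"
}}

```text
clock: 11.65
eef_pos: [519.4, 49.1, 250.1]
eef_rot: [[-0.366, -0.931, -0.0], [-0.931, 0.366, -0.0], [0.0, 0.0, -1.0]]
ft_force: [0.7, -0.7, -0.1]
gripper_width: 0.6
```

```bash
python3 wov.py w5 -1.8; python3 - <<'E'
import cv2
a=cv2.imread('pics/w5_raw.png')
cv2.imwrite('pics/w5z.png',cv2.resize(a[60:190,180:385],None,fx=3.8,fy=3.8,interpolation=cv2.INTER_CUBIC))
E
```

```text
(no output)
```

View pics/w5.png

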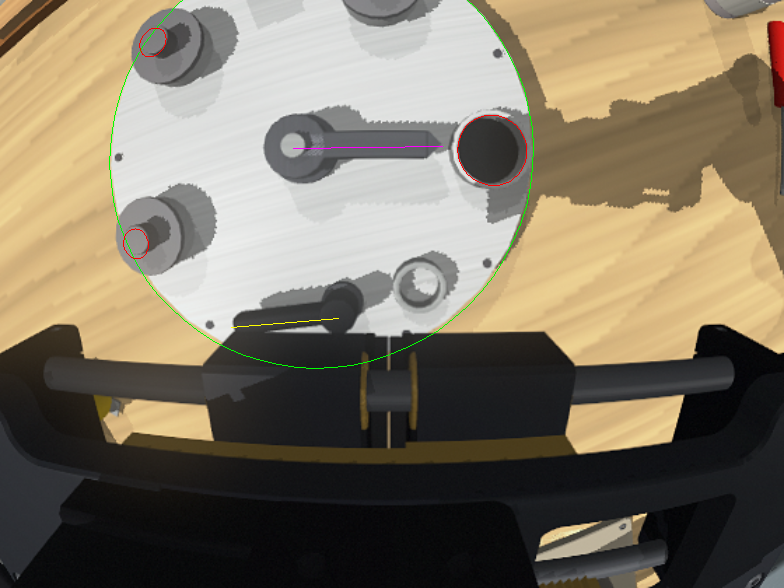

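View pics/w5z.png

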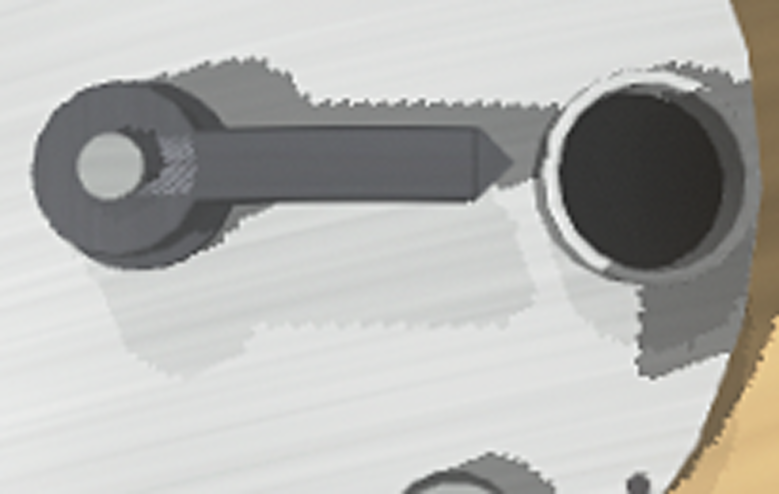

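```bash
python3 - <<'E'
from un import *
p=np.load('p.npy')
Z=lambda L:np.array(L)/3.8+[180,60]-.37
e=un(Z([(232,127),(472,127),(265,199.5),(470,200),(513,162)]),90)[:,:2]
e77=un(Z([(513,162)]),90)[0,:2]
m=un(Z([(649,176)]),72)[0,:2]
d1=e[1]-e[0];d2=e[3]-e[2]
a1,a2=[np.arctan2(d[1],d[0])-p[2] for d in(d1,d2)]
print(a1,a2)
T=e[4]; a=(a1+a2)/2+p[2]; C=T-97*np.array([np.cos(a),np.sin(a)])
print('C',C,'mouth',m,w(p,[*st(-1.8),72]))
A=lambda v:np.arctan2(v[1],v[0])-p[2]
for c in(C,p[:2]): print(A(T-c),A(m-c),np.hypot(*(T-c)),np.hypot(*(m-c)))
# drum angle refs: caps knobs not used
E
```

```text
-1.805187795001077 -1.8045719867332242
C [627.94499208  73.7795187 ] mouth [577.43087551 -50.84774168] [[576.82158373 -51.58467564  72.        ]]
-1.8048798908671508 -1.8114255165070932 97.00000000000001 134.47538808706267
-1.7859120612972352 -1.797775779051946 96.63333283084953 134.09184102173018
```

```bash
python3 - <<'E'
from un import *
p=np.load('p.npy')
i=env.camera_info('wrist'); print(i['cx'],i['cy'],i['fx'])
o=-np.array(i['R']).T@np.array(i['t']); print('cam',o,'axis',np.array(i['R'])[2])
c,s=np.cos(p[2]),np.sin(p[2])
for n,uv,z in [('pivot',(341,300),88),('pivot',(341,300),98),('tip',(237,322),88),('tip',(237,322),77),('k',(154,43),96),('k3',(136,242),96),('drumbot',(109,157),50),('collar',(420,282),68)]:
    X=un(np.array(uv)/1.4-.36,z)[0]; d=X[:2]-p[:2]
    print(n,z,X.round(1),'local',(c*d[0]+s*d[1]).round(1),(-s*d[0]+c*d[1]).round(1))
E
python3 - <<'E'
import cv2
a=cv2.imread('pics/w5_raw.png')
cv2.imwrite('pics/w5y.png',cv2.resize(a[180:250,140:330],None,fx=4,fy=4,interpolation=cv2.INTER_CUBIC))
E
```

```text
277.26575720674936 209.24130204184243 325.19226210127806
cam [583.69767379  23.61454783 389.0880276 ] axis [-0.23523947  0.09222404 -0.96755213]
pivot 88 [518.2  84.6  88. ] local -108.3 -5.2
pivot 98 [520.4  82.5  98. ] local -105.9 -6.9
tip 88 [530.8 162.2  88. ] local -106.9 73.5
tip 77 [528.9 167.3  77. ] local -109.6 78.2
k 96 [742.1 138.3  96. ] local 105.6 80.3
k3 96 [615.2 207.4  96. ] local -30.0 130.3
drumbot 50 [697.3 230.9  50. ] local 47.9 165.4
collar 68 [505.3  29.9  68. ] local -113.2 -61.1
```

View pics/w5y.png

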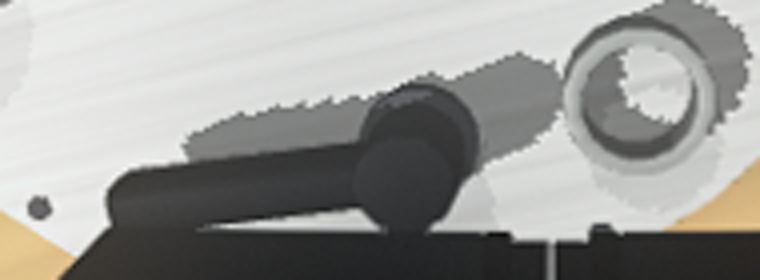

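```bash
sed -i 's/    else: A=.*/    else: B=p[2]+np.pi\/2-a; P=polar(L,B,r,h); A=B-np.pi\/2/' plan.py; python3 plan.py l 0.128 55 36 200
```

```text
[487.5 154. ]
clock 11.7 F [ 0.1 -0.   0.2] pos [519.4  49.1 250. ] th -1.946 tilt [ 0.     0.001 -1.   ] q7 -2.16 n 16 dth 95.9
0 -5.4 4.3 3.1 0 0 -5.99; 0 -5.8 3.7 3.1 0 0 -5.99; 0 -6.1 3.0 3.1 0 0 -5.99; 0 -6.4 2.4 3.1 0 0 -5.99; 0 -6.6 1.7 3.1 0 0 -5.99; 0 -6.8 1.0 3.1 0 0 -5.99; 0 -6.8 0.3 3.1 0 0 -5.99; 0 -6.8 -0.4 3.1 0 0 -5.99; 0 -6.8 -1.1 3.1 0 0 -5.99; 0 -6.6 -1.8 3.1 0 0 -5.99; 0 -6.4 -2.5 3.1 0 0 -5.99; 0 -6.1 -3.2 3.1 0 0 -5.99; 0 -5.7 -3.8 3.1 0 0 -5.99; 0 -5.3 -4.4 3.1 0 0 -5.99; 0 -4.8 -4.9 3.1 0 0 -5.99; 0 -4.3 -5.4 3.1 0 0 -5.99;
```

Turning first in 8° rows (12 of them), shifts scaled, then correcting.

Call:
{"method": "send_rows", "body": {
  "targets": "0 -7 5.5 3 0 0 -8; 0 -7.8 4.5 3 0 0 -8; 0 -8.3 3.5 3 0 0 -8; 0 -8.7 2.3 3 0 0 -8; 0 -9 1 3 0 0 -8"
}}

```text
clock: 12.2
eef_pos: [506.0, 92.7, 234.8]
eef_rot: [[0.323, -0.946, -0.001], [-0.946, -0.323, 0.0], [-0.001, 0.001, -1.0]]
ft_force: [-0.4, -0.2, -0.0]
gripper_width: 0.6
```

Call:
{"method": "send_rows", "body": {
  "targets": "0 -9 0 3 0 0 -8; 0 -9 -1.2 3 0 0 -8; 0 -8.8 -2.4 3 0 0 -8; 0 -8.5 -3.4 3 0 0 -8; 0 -8 -4.6 3 0 0 -8"
}}

```text
clock: 12.7
eef_pos: [490.7, 135.7, 219.8]
eef_rot: [[0.856, -0.517, -0.001], [-0.517, -0.856, 0.0], [-0.001, 0.0, -1.0]]
ft_force: [0.6, 0.4, -0.5]
gripper_width: 0.3
```

Call:
{"method": "send_rows", "body": {
  "targets": "0 -7 -6 3 0 0 -8; 0 -6 -7 3 0 0 -8; 0 0 0 0 0 0 0; 0 0 0 0 0 0 0; 0 0 0 0 0 0 0"
}}

```text
clock: 13.2
eef_pos: [485.2, 152.6, 214.4]
eef_rot: [[0.963, -0.27, -0.0], [-0.27, -0.963, -0.0], [-0.0, 0.0, -1.0]]
ft_force: [0.3, 0.4, 0.0]
gripper_width: 0.7
```

```bash
python3 plan.py l 0.128 55 36 150;python3 wov.py w6 -1.8
```

```text
[487.5 154. ]
clock 13.2 F [0.3 0.4 0. ] pos [485.2 152.6 214.4] th -0.274 tilt [-0.  0. -1.] q7 -0.72 n 2 dth 0.1
0 0.9 -1.0 32.2 0 0 -0.03; 0 0.9 -1.0 32.2 0 0 -0.03;
```

View pics/w6.png

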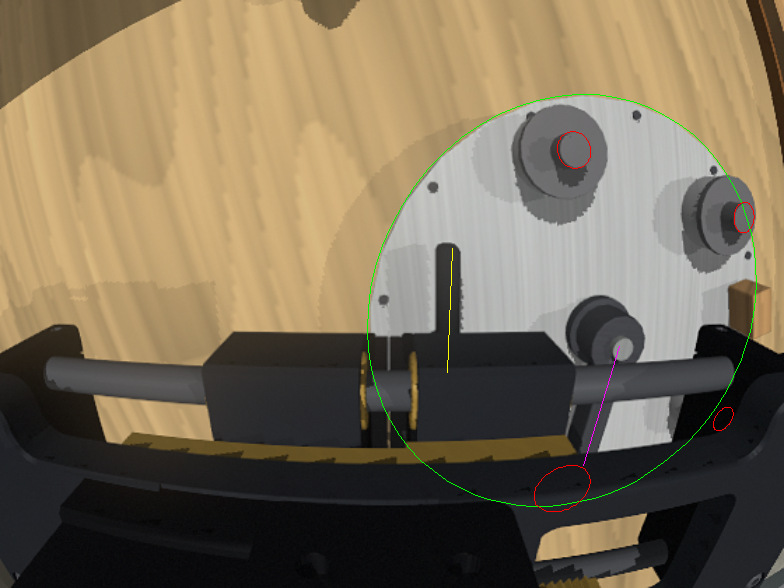

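Call:
{"method": "send_rows", "body": {
  "targets": "0 0 0 35 0 0 0; 0 0 0 35 0 0 0; 0 0 0 30 0 0 0; 0 0 0 15 0 0 0; 0 0 0 7 0 0 0"
}}

```text
clock: 13.75
eef_pos: [484.1, 152.5, 91.0]
eef_rot: [[0.963, -0.268, -0.002], [-0.268, -0.963, -0.001], [-0.002, 0.001, -1.0]]
ft_force: [0.9, -1.6, 0.2]
gripper_width: 0.2
```

Call:
{"method": "send_rows", "body": {
  "targets": "0 0 0 0 0 0 0; 0 0 0 0 0 0 0; 0 0 0 0 0 0 0"
}}

```text
clock: 14.05
eef_pos: [485.4, 153.4, 93.6]
eef_rot: [[0.964, -0.267, 0.002], [-0.267, -0.964, 0.0], [0.002, -0.001, -1.0]]
ft_force: [0.2, 0.5, -0.4]
gripper_width: 0.2
```

```bash
python3 plan.py l 0.128 55 22 91
```

```text
[501.  150.3]
clock 14.05 F [ 0.2  0.5 -0.4] pos [485.4 153.4  93.6] th -0.27 tilt [ 0.002 -0.001 -1.   ] q7 -0.79 n 1 dth -0.2
0 15.8 -1.1 2.6 0 0 0.15;
```

Call:
{"method": "send_rows", "body": {
  "targets": "0 3.5 -0.3 1 0 0 0; 0 3.5 -0.3 1 0 0 0; 0 3.5 -0.3 0 0 0 0; 0 3 0 0 0 0 0; 0 2 0 0 0 0 0"
}}

```text
clock: 14.55
eef_pos: [500.2, 149.9, 90.5]
eef_rot: [[0.964, -0.266, 0.0], [-0.266, -0.964, 0.0], [0.0, -0.0, -1.0]]
ft_force: [-0.3, -0.7, -0.5]
gripper_width: 0.2
```

Call:
{"method": "send_rows", "body": {
  "targets": "0 3.9 -1.4 0 0 0 4; 0 3.9 -1.4 0 0 0 4; 0 3.9 -1.4 0 0 0 4; 0 3.9 -1.4 0 0 0 4; 0 3.9 -1.4 0 0 0 4"
}}

```text
clock: 15.05
eef_pos: [520.2, 149.1, 90.4]
eef_rot: [[0.813, -0.582, -0.001], [-0.582, -0.813, 0.0], [-0.001, 0.0, -1.0]]
ft_force: [-1.2, 1.0, 0.1]
gripper_width: 0.5
```

```bash
python3 plan.py l 0.477 55 22 91; python3 sov.py s7 side -1.8 0.477 "[0,1]"
```

```text
[521.5 148.9]
clock 15.05 F [-1.2  1.   0.1] pos [520.2 149.1  90.4] th -0.621 tilt [-0.001  0.    -1.   ] q7 -1.11 n 1 dth -0.0
0 1.1 -0.5 -0.6 0 0 0.04;
```

View pics/s7.png

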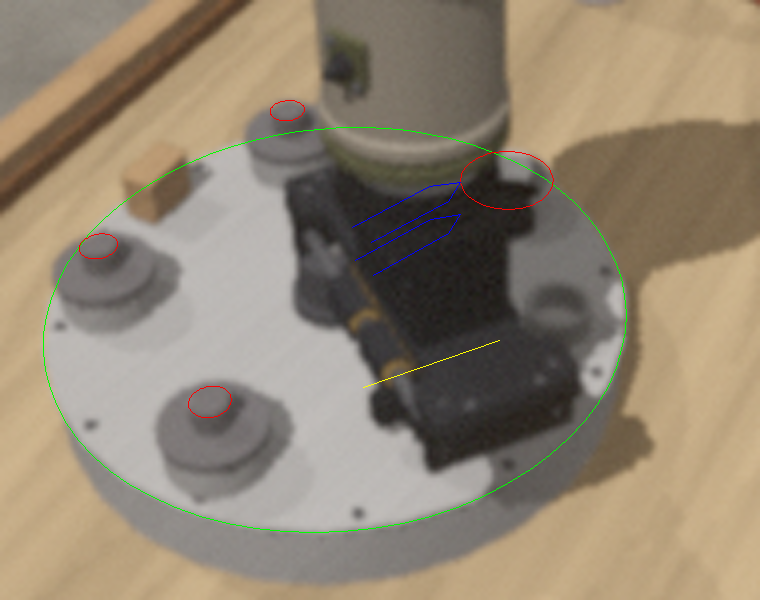

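Call:
{"method": "send_rows", "body": {
  "targets": "0 3.9 -1.4 0 0 0 4; 0 3.9 -1.4 0 0 0 4; 0 3.9 -1.4 0 0 0 4; 0 3.9 -1.4 0 0 0 4; 0 3.9 -1.4 0 0 0 4"
}}

```text
clock: 15.6
eef_pos: [539.3, 141.2, 90.4]
eef_rot: [[0.567, -0.824, -0.0], [-0.824, -0.567, 0.001], [-0.001, -0.0, -1.0]]
ft_force: [-0.2, 2.3, -0.6]
gripper_width: 0.3
```

Call:
{"method": "send_rows", "body": {
  "targets": "0 3.9 -1.4 0 0 0 4; 0 3.9 -1.4 0 0 0 4; 0 3.9 -1.4 0 0 0 4; 0 3.9 -1.4 0 0 0 4; 0 3.9 -1.4 0 0 0 4"
}}

```text
clock: 16.1
eef_pos: [554.4, 127.0, 90.5]
eef_rot: [[0.251, -0.968, 0.0], [-0.968, -0.251, 0.001], [-0.001, -0.001, -1.0]]
ft_force: [1.2, 2.1, -0.9]
gripper_width: 0.6
```

```bash
python3 plan.py l 1.175 55 22 91; python3 plan.py l 1.4 55 22 91; python3 sov.py s8 side -1.8 1.175 "[0,1]"
```

```text
[555.2 126.4]
clock 16.1 F [ 1.2  2.1 -0.9] pos [554.4 127.   90.5] th -1.317 tilt [-0.001 -0.001 -1.   ] q7 -1.72 n 1 dth -0.1
0 0.8 -0.6 -0.5 0 0 0.14; 
[561.8 114.8]
clock 16.1 F [ 1.2  2.1 -0.9] pos [554.4 127.   90.5] th -1.317 tilt [-0.001 -0.001 -1.   ] q7 -1.72 n 3 dth -13.0
0 4.5 -1.4 -0.2 0 0 4.34; 0 4.4 -1.7 -0.2 0 0 4.34; 0 4.3 -2.0 -0.2 0 0 4.34;
```

View pics/s8.png

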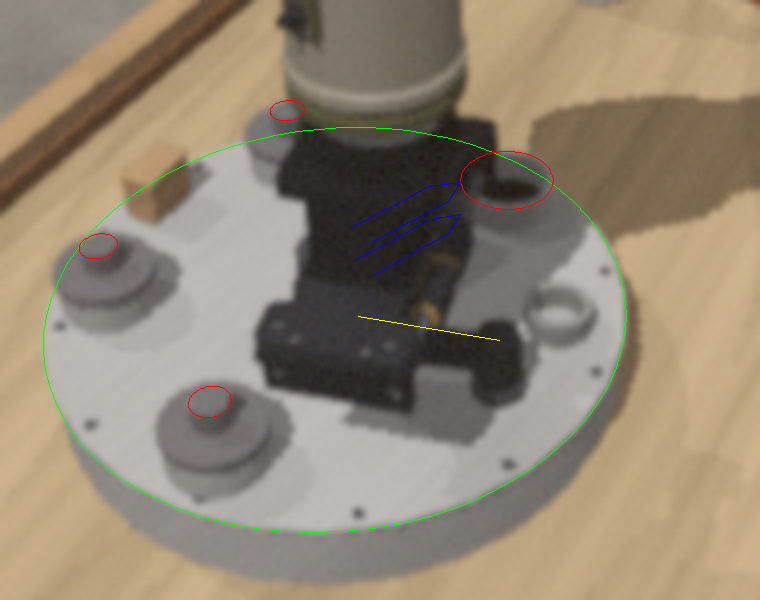

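Lever follows the finger (black bar at 420–500, 350). Now the last stretch, slower, watching the force.

Call:
{"method": "send_rows", "body": {
  "targets": "0 3 -1 0 0 0 3; 0 3 -1 0 0 0 3; 0 2 -0.7 0 0 0 2; 0 2 -0.7 0 0 0 2; 0 1 -0.3 0 0 0 1"
}}

```text
clock: 16.65
eef_pos: [560.0, 116.0, 90.6]
eef_rot: [[0.062, -0.998, 0.0], [-0.998, -0.062, 0.0], [-0.0, -0.0, -1.0]]
ft_force: [1.1, 3.2, 0.2]
gripper_width: 0.3
```

```bash
python3 plan.py l 1.4 55 22 91
```

```text
[561.8 114.8]
clock 16.65 F [1.1 3.2 0.2] pos [560.  116.   90.6] th -1.509 tilt [-0. -0. -1.] q7 -1.88 n 1 dth -2.0
0 1.3 -1.7 -0.4 0 0 2.02;
```

Call:
{"method": "send_rows", "body": {
  "targets": "0 1 -0.4 0 0 0 1; 0 1 -0.4 0 0 0 1; 0 0.7 0 0 0 0 0; 0 0 0 0 0 0 0"
}}

```text
clock: 17.05
eef_pos: [560.7, 113.2, 90.5]
eef_rot: [[0.028, -1.0, -0.0], [-1.0, -0.028, -0.0], [0.0, 0.0, -1.0]]
ft_force: [0.6, 0.7, 0.3]
gripper_width: 0.7
```

Call:
{"method": "send_rows", "body": {
  "targets": "0 0.8 0 0 0 0 0; 0 0.8 0 0 0 0 0; 0 0 0 0 0 0 0"
}}

```text
clock: 17.35
eef_pos: [560.8, 111.6, 90.4]
eef_rot: [[0.027, -1.0, -0.0], [-1.0, -0.027, -0.0], [0.0, 0.0, -1.0]]
ft_force: [0.7, 1.8, 0.2]
gripper_width: 0.5
```

Call:
{"method": "send_rows", "body": {
  "targets": "0 0.8 0 0 0 0 0; 0 0.8 0 0 0 0 0; 0 0 0 0 0 0 0"
}}

```text
clock: 17.65
eef_pos: [560.8, 110.0, 90.5]
eef_rot: [[0.027, -1.0, 0.0], [-1.0, -0.027, -0.0], [0.0, -0.0, -1.0]]
ft_force: [1.2, 1.2, -0.1]
gripper_width: 0.0
```

Call:
{"method": "send_rows", "body": {
  "targets": "0 0.8 0 0 0 0 0; 0 0.8 0 0 0 0 0; 0 0 0 0 0 0 0"
}}

```text
clock: 17.95
eef_pos: [560.9, 108.9, 90.5]
eef_rot: [[0.028, -1.0, 0.0], [-1.0, -0.028, 0.0], [-0.0, -0.0, -1.0]]
ft_force: [1.6, 3.7, 0.1]
gripper_width: 0.3
```

Call:
{"method": "send_rows", "body": {
  "targets": "0 0.8 0 0 0 0 0; 0 0 0 0 0 0 0"
}}

```text
clock: 18.15
eef_pos: [560.9, 108.8, 90.5]
eef_rot: [[0.028, -1.0, 0.0], [-1.0, -0.028, 0.001], [-0.001, -0.0, -1.0]]
ft_force: [2.2, 6.3, -2.6]
gripper_width: -0.0
```

```bash
python3 plan.py l 1.4 55 16 91; python3 sov.py s9 side -1.8 1.4 "[0,1]"; python3 sov.py t9 top -1.8 1.4 "[0,0]"
```

```text
[561.9 108.8]
clock 18.15 F [ 2.2  6.3 -2.6] pos [560.9 108.8  90.5] th -1.543 tilt [-0.001 -0.    -1.   ] q7 -1.9 n 1 dth -0.1
0 -0.0 -1.0 -0.5 0 0 0.10;
```

View pics/s9.png

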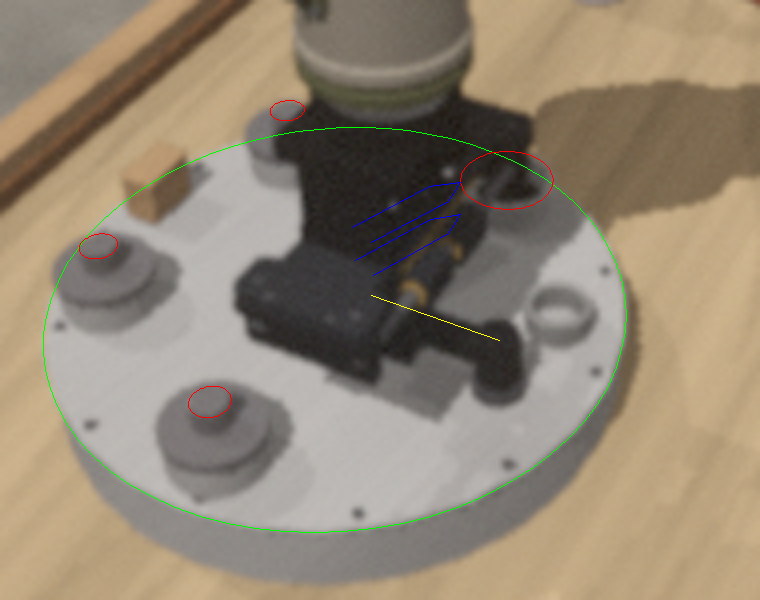

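Call:
{"method": "send_rows", "body": {
  "targets": "0 0.8 0 0 0 0 0; 0 0.8 0 0 0 0 0; 0 0 0 0 0 0 0"
}}

```text
clock: 18.55
eef_pos: [560.9, 108.7, 90.6]
eef_rot: [[0.029, -1.0, 0.001], [-1.0, -0.029, 0.003], [-0.003, -0.001, -1.0]]
ft_force: [2.3, 10.7, -2.3]
gripper_width: 0.5
```

Call:
{"method": "send_rows", "body": {
  "targets": "0 -4 0 0 0 0 0; 0 -10 0 0 0 0 0; 0 0 0 -25 0 0 0; 0 0 0 -45 0 0 0; 0 -20 0 -45 0 0 0"
}}

```text
clock: 19.05
eef_pos: [559.7, 137.2, 206.1]
eef_rot: [[0.023, -1.0, -0.002], [-1.0, -0.023, -0.003], [0.003, 0.002, -1.0]]
ft_force: [0.9, 0.5, -0.0]
gripper_width: 0.5
```

Call:
{"method": "send_rows", "body": {
  "targets": "0 -40 0 -30 0 0 0; 0 -40 10 -20 0 0 0; 0 -40 10 0 0 0 0; 0 -40 10 0 0 0 0; 0 -30 0 0 0 0 0"
}}

```text
clock: 19.55
eef_pos: [522.8, 332.3, 255.8]
eef_rot: [[0.03, -1.0, -0.0], [-1.0, -0.03, -0.0], [-0.0, 0.0, -1.0]]
ft_force: [0.0, 0.0, 1.0]
gripper_width: 0.5
```

```bash
python3 sov.py t10 top -1.8 1.4 "[0,0]"; python3 sov.py s10 side -1.8 1.4 "[0,1]"
```

```text
(no output)
```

View pics/t10.png

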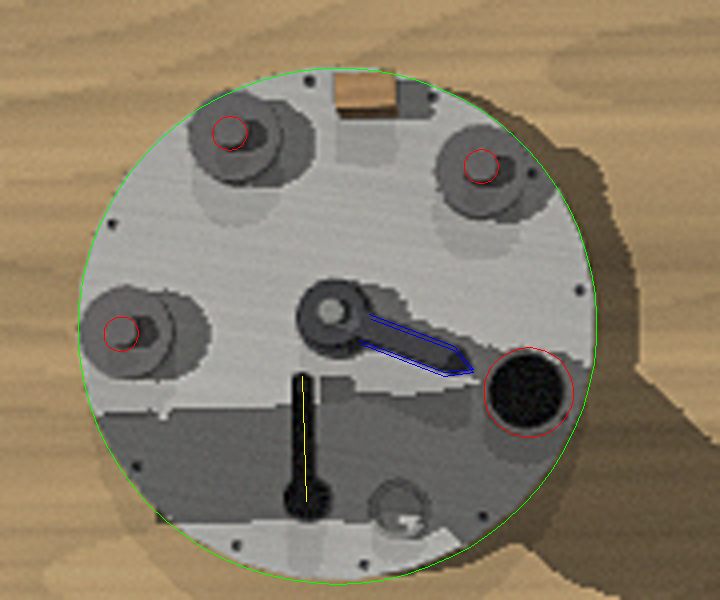

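View pics/s10.png

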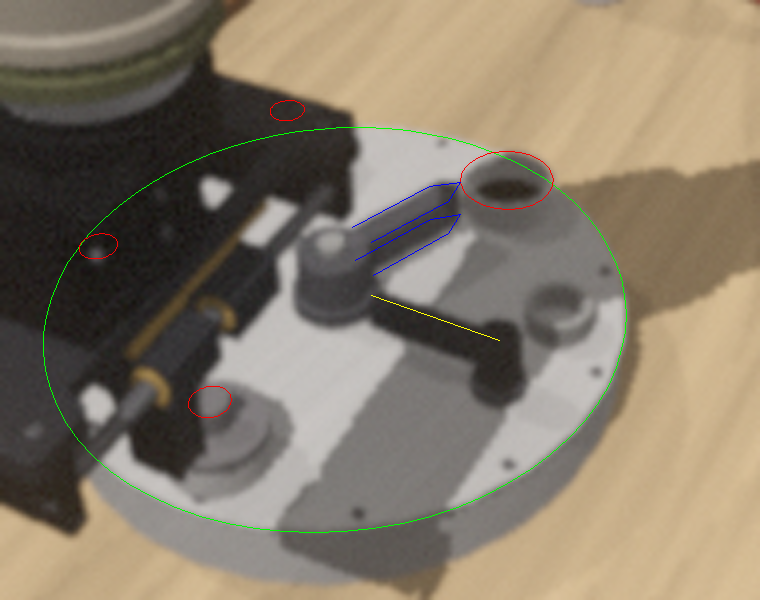

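Call:
{"method": "send_rows", "body": {
  "targets": "0 0 0 0 0 0 0; 0 0 0 0 0 0 0; 0 0 0 0 0 0 0"
}}

```text
clock: 19.95
eef_pos: [525.4, 327.8, 255.5]
eef_rot: [[0.025, -1.0, 0.0], [-1.0, -0.025, -0.001], [0.001, -0.0, -1.0]]
ft_force: [-0.2, -0.0, -0.2]
gripper_width: 0.3
```

```bash
python3 -c "
from cell import env
print(env.sign_off(), env.observe()['clock'])"
```

```text
the job is handed in; nothing more can be done
the job is handed in; nothing more can be done
```

The pointer is on the open stub and the lock lever is on its stop. I handed the job in at about 20 s of the 58 s allowed.

- **Pointer:** I pushed it clockwise with the closed fingertips onto the open stub, the one at -1.8 rad. It took two pushes with a wrist-camera check after each. At the second check, before I moved the lever, the pointer read about 0.01 rad from the stub's centre, either way of measuring.
- **Lock lever:** I pushed it from near 0 until it stopped moving while the force rose to about 11 N. After I backed off, the top picture showed it in line with its 1.4 rad stop. The pointer still lay on the -1.8 rad outline.
- **Other things:** In the last top picture the caps, offcut and collar were where they started. I did not re-check the tape, screwdriver and glue bottle at the end, but the arm never went near them. The highest force I saw was about 11 N, at the lock's stop.

The side camera's overlay sat 1–2 pixels off, within its stated calibration error. I therefore relied on the wrist and top pictures, which agreed with each other.

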